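# Find the jar that still holds a stone, send the empties to the rinse

### The job

One of the three look-alike white sample jars still holds a stone and the other two are empty: find out which by feeling their weight. Stand the jar with the stone on the scale's pan and the two empty ones side by side in the loading tray on the runners while it is still pulled out, then push the loaded tray fully home against its end stop. Keep the jars upright and leave the other glassware and tools where they are.

Things in the scene. Friction and masses are not known exactly. Their poses are not given: they have to be found in the camera images.
- jar_a: opaque white square sample jar, 62 x 62 x 100 mm high, with a round grey screw cap (52 mm diameter, from 104 to 130 mm above the underside), upright. The three jars look alike; one, a different one each time, holds a stone. Empty: about 0.18 kg (1.8 N); with the stone: 0.5 to 0.7 kg (5 to 7 N). Origin: centre of the underside; z up, x and y square to its sides.
- jar_b: opaque white square sample jar, 62 x 62 x 100 mm high, with a round grey screw cap (52 mm diameter, from 104 to 130 mm above the underside), upright. The three jars look alike; one, a different one each time, holds a stone. Empty: about 0.18 kg (1.8 N); with the stone: 0.5 to 0.7 kg (5 to 7 N). Origin: centre of the underside; z up, x and y square to its sides.
- jar_c: opaque white square sample jar, 62 x 62 x 100 mm high, with a round grey screw cap (52 mm diameter, from 104 to 130 mm above the underside), upright. The three jars look alike; one, a different one each time, holds a stone. Empty: about 0.18 kg (1.8 N); with the stone: 0.5 to 0.7 kg (5 to 7 N). Origin: centre of the underside; z up, x and y square to its sides.
- tray (a joint): position of the white loading tray on its runners, in m: 0 = fully home against the end stop, grows as the tray is pulled out towards the middle of the table (up to 0.10). It starts 0.055 to 0.09 out; a push of 3 to 5 N moves it and it stays where it is left.
- tray_floor (a point): centre of the tray's inner floor, 24 mm above the table. The tray is a low white pan with a blue rim, inside 120 mm (its x) by 240 mm (its y), walls 5 mm thick and 20 mm high above the floor: room for two jars side by side along y. y points along the runners towards the end stop, z up. Moves with the tray.
- tray_handle (a point): middle of the upper edge of the tray's upright steel push plate, which stands outside the tray's inner end (49 mm beyond its wall): 70 mm wide along the tray's x, 8 mm thick along y, 60 mm high, its top 85 mm above the table. Same axes as the tray; push it along +y to send the tray home.
- slide: fixed pair of low aluminium runners that carry the tray, 420 mm long along y. Origin: on the table under the tray's centre when the tray is home.
- scale: fixed low grey spring scale, 170 x 170 mm, 48 mm high, with a steel weighing pan above it. Origin: centre of the underside.
- pan_top (a point): centre of the scale's square steel weighing pan (160 x 160 mm) on its upper face, 70 mm above the table when unloaded. Axes square to the pan, z up.
- pan (a joint): how far the scale's pan has sunk, in m: 0 unloaded, about 0.001 under an empty jar, 0.007 to 0.012 under the jar with the stone, stop at 0.013.
- beaker_big: bystander: glass beaker, 84 mm across, 110 mm high. Origin: centre of the underside.
- beaker_small: bystander: glass beaker, 60 mm across, 80 mm high. Origin: centre of the underside.
- dish: bystander: flat glass dish, 90 mm across, 18 mm high. Origin: centre of the underside.
- forceps: bystander: steel forceps lying flat, 130 mm long, 10 mm high. Origin: middle of the underside, x along its length.
- wash_bottle: bystander: white plastic bottle with a red cap, 66 mm across, 170 mm high. Origin: centre of the underside.
There are look-alikes about, which are no part of the job. Leave any green or pink look-alike of the jar_a alone.

How it is judged:
By the outcome, as a careful person would: the job done as asked, in the order asked, and still so for the second after the job is handed in, with the robot touching nothing.
It also fails if it takes over 72 s, if anything falls off the work surface, if the arm or the gripper's body presses on something with over 40 N, if the wrist force passes 120 N, or if a joint passes its speed limit or range.

### The arm

A 6-joint arm with a two-finger parallel gripper is mounted at the origin on the work surface. World frame = base frame: x ahead of the robot, y to its left, z up, the work surface at z = 0. Lengths are in mm, angles in degrees, forces in N, time in s.
With the tool pointing down it reaches from about 350 to 850 mm from the base axis. Payload 8.1 kg.
Tool frame: the origin (TCP) lies between the finger pads; the fingertips stand r.nose_length ahead of it and the grasp point (between the pads) lies 3 mm ahead of it (r.nose_length is the distance from the TCP to the fingertips, in mm); x points along the fingers, y is the direction in which the jaws open and shut, and the axes are right-handed (so a half turn about x gives the same grasp; the last joint's range is limited). The gripper opens to 85 mm and grips with 20 to 120 N. Pads are 22 mm wide; open, the fingers measure 114 mm over their backs; the gripper's body (76 mm by 85 mm) begins 54 mm behind the grasp point. The pads swing forward as they close: fully open they stand 13 mm farther back than shut.
Start: joints at [71.54, 7.471, 85.268, -0, 87.261, -4.893], TCP at [140.733, 583.266, 253.292] pointing down, gripper open.
Joint ranges: [-169.43, 169.43], [-51.17, 129.36], [1.28, 143.12], [-76.62, 256.62], [0, 156.53], [-152.29, 152.29]. Speed limits (degrees/s): [136.94, 136.94, 159.86, 180, 180, 180].

### API

Orientations are given as [roll, pitch, yaw] about the fixed x, y, z axes, in that order (R = Rz(yaw) Ry(pitch) Rx(roll)).
In Python, from bench import sense, optics, order, r gives the robot as it stands.
- The arm moves only by the tool carry_out, never from a script. Its argument "commands" is one flat list of numbers, 7 for each row, row after row: the shift along the tool's x, y, z in m, then the turn, a rotation vector about the tool's x, y, z in degrees, then the closure, from -1 (fully open) to 1 (shut), so that 0 is half open. A call has 1 to 12 rows; each row is the pose to reach, as a shift and turn from the pose measured when the call began, along the tool's axes at that moment; what a row does not reach only later rows make up. A row lasts 1/8 s, in which the tool goes at most 62.5 mm and 10.7 degrees, less where a joint would pass 70% of its speed; a pose out of reach is approached as far as the arm can. A call with a gripper value outside its range is refused whole. The fingers move at their own pace and stop on an object; "grip_force" is the grip in N (left out, the last holds). Time passes only in rows, so rows that repeat a pose let the fingers close. It gives the time, the measured TCP pose, the force and the opening at its end, in the units of the state.
- sense(): the state, without advancing time (a new reading comes with each control period).
- optics.snapshot(name): name is "scene" or "top"; returns (picture, depth): 400x640x3 uint8, red, green, blue; 400x640 float32, mm along the optical axis (not along the pixel's ray), 0 where there is no reading.
- optics.calibration(name): a dict with "mtx" (3x3 intrinsics, pixels), "extrinsics" (4x4, takes a point from camera to world coordinates). Camera axes: x right, y up, looking along -z (the intrinsics and any distortion apply to the point x, -y, -z); pixel columns grow to the right and rows downward; lengths in mm; the calibration is good to about 2 mm. A picture is of the moment at which its call begins. calibration takes no time and is no camera call.
- order.hand_in(): hands the job in, once; it reports no verdict.
The state is a dict: "time": time; "joint_pos": joint angles; "qd": joint speeds; "joint_efforts": joint torques, N m; "tool_pos": TCP position; "tcp_rot": TCP orientation; "ft_force": force on the tool from outside, world axes, zero at the start; "wrist_torque": the same for the moment, N m; "finger_gap": finger opening in mm.
Only numpy, scipy, OpenCV 4.12 (cv2) and the standard library are available. Lean on these libraries where they do the work, as an engineer would, in place of code of your own. Each camera call takes 0.05 s, during which the arm holds its last target. There are 200 camera calls.

## Working session

There is one attempt and no reset: what is moved stays moved. The work goes in short steps, Python scripts to look and compute and a tool call to move; the robot and the scene stay as the last step left them, time stands still between calls to the robot, and variables do not carry over. Pictures are saved under pics/ and viewed, about 8 in all and at most 12, crops included, and the job is handed in when it is done.

Besides the shell and the picture viewer there is one more tool, called after "Emit:" as name(argument=value, ...), one argument or row to a line, values as JSON. carry_out: Moves the arm, as the interface text tells. Its arguments: {"type":"object","properties":{"commands":{"type":"array","items":{"type":"number"}},"grip_force":{"type":"number"}},"required":["commands"]}

```bash
ls; mkdir -p pics; python3 - <<'E'
from bench import sense, optics, order, r
import cv2,numpy as np
print(sense()); print(r.nose_length)
for n in ("scene","top"):
    p,d=optics.snapshot(n); cv2.imwrite(f"pics/{n}0.png",p[:,:,::-1]); np.savez(f"{n}0.npz",p=p,d=d)
    print(n,optics.calibration(n))
E
```

```text
pics
{'time': 0.0, 'joint_pos': array([ 7.15384178e+01,  7.51579523e+00,  8.53301298e+01,  5.98858174e-04,
        8.72611278e+01, -4.89374314e+00]), 'qd': array([ 0.03248292, -0.05986306,  0.12805672, -0.02257416, -0.07466038,
        0.11091714]), 'joint_efforts': array([-8.50374704e-05, -5.69383764e+01, -5.00562358e+01,  1.34431484e-04,
        1.41524523e-02,  6.50321653e-06]), 'tool_pos': array([140.57670424, 582.77203084, 252.22907691]), 'tcp_rot': array([ -95.21385989,   89.89294554, -108.78172811]), 'ft_force': array([-0.18050265, -0.94024446, -1.00976826]), 'wrist_torque': array([-0.0238631 ,  0.04972559, -0.02718487]), 'finger_gap': 85.17464165840164}
22.0
scene {'mtx': array([[437.0855993 ,   0.        , 325.86888526],
       [  0.        , 437.0855993 , 201.30764292],
       [  0.        ,   0.        ,   1.        ]]), 'extrinsics': array([[-7.19506409e-01, -3.89203778e-01,  5.75179056e-01,
         1.26854497e+03],
       [ 6.94278077e-01, -3.82850160e-01,  6.09429001e-01,
         7.67622796e+02],
       [-1.69846765e-02,  8.37822281e-01,  5.45678794e-01,
         7.91174032e+02],
       [ 0.00000000e+00,  0.00000000e+00,  0.00000000e+00,
         1.00000000e+00]])}
top {'mtx': array([[456.52271091,   0.        , 321.6733885 ],
       [  0.        , 456.52271091, 197.33264016],
       [  0.        ,   0.        ,   1.        ]]), 'extrinsics': array([[-6.89919620e-03,  9.96342213e-01, -8.51739122e-02,
         4.62759016e+02],
       [-9.99511641e-01, -9.46694530e-03, -2.97801316e-02,
        -3.89958987e+01],
       [-3.04775390e-02,  8.49268578e-02,  9.95920955e-01,
         1.07004655e+03],
       [ 0.00000000e+00,  0.00000000e+00,  0.00000000e+00,
         1.00000000e+00]])}
```

View pics/top0.png

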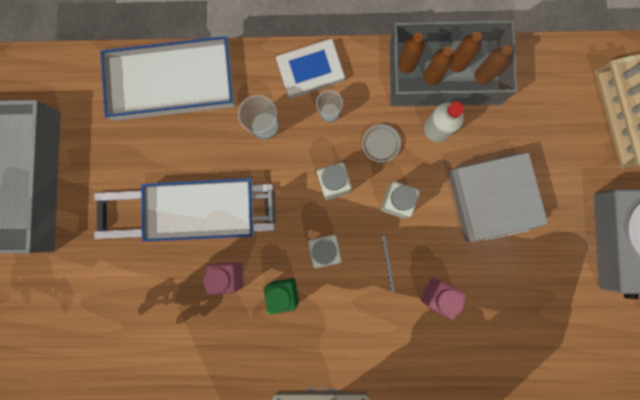

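View pics/scene0.png

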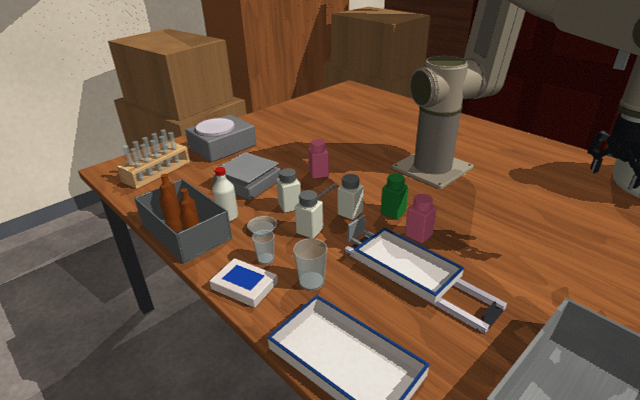

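Top view: the three white jars have their caps at (334,178), (403,197) and (324,250). The green jar at (281,296) and the pink ones at (222,278) and (445,299) are decoys. The tray on the runners is at (197,209), with its push plate at (264,205); the loose tray at (167,77) has no runners, so it is a decoy. The scale with the square pan is at (499,197); the round-pan one at (635,235) is a decoy.

```bash
cat > h.py <<'E'
import numpy as np, cv2
from bench import sense, optics, order, r
from scipy.spatial.transform import Rotation as R
def cloud(d,n):
    c=optics.calibration(n);K=c["mtx"];E=c["extrinsics"]
    v,u=np.mgrid[:d.shape[0],:d.shape[1]]
    P=np.stack([(u-K[0,2])/K[0,0]*d,-(v-K[1,2])/K[1,1]*d,-d],-1)
    W=P@E[:3,:3].T+E[:3,3]; W[d<=0]=np.nan
    return W
def ray(n,u,v,z):
    c=optics.calibration(n);K=c["mtx"];E=c["extrinsics"]
    D=E[:3,:3]@np.array([(u-K[0,2])/K[0,0],-(v-K[1,2])/K[1,1],-1]);o=E[:3,3]
    return o+D*(z-o[2])/D[2]
def rect(W,box,z0,z1,mask=None):
    u0,v0,u1,v1=box; S=W[v0:v1,u0:u1]; m=(S[...,2]>z0)&(S[...,2]<z1)
    if mask is not None: m&=mask[v0:v1,u0:u1]
    q=S[m]; (c,s,a)=cv2.minAreaRect(q[:,:2].astype(np.float32))
    return np.round(c,1),np.round(s,1),round(a,1),m.sum(),np.round(np.median(q,0),1)
def go(x,y,z,yaw):
    """shift (m) and turn (deg) in tool axes to put TCP at x,y,z pointing down with jaw axis at world yaw (mod 180)"""
    s=sense(); R0=R.from_euler('xyz',s['tcp_rot'],degrees=True)
    best=None
    for k in (0,180,-180):
        a=np.radians(yaw+k); X=[0,0,-1];Y=[np.cos(a),np.sin(a),0]
        Rt=R.from_matrix(np.stack([X,Y,np.cross(X,Y)],1)); rv=(R0.inv()*Rt).as_rotvec(degrees=True)
        if best is None or np.linalg.norm(rv)<np.linalg.norm(best): best=rv
    sh=R0.inv().apply(np.array([x,y,z])-s['tool_pos'])/1000
    print('shift',np.round(sh,4),'turn',np.round(best,1),'t',round(s['time'],2),'pos',np.round(s['tool_pos'],1),'q6',np.round(s['joint_pos'][5],1),'F',np.round(s['ft_force'],1),'gap',round(s['finger_gap'],1))
    return sh,best
E
python3 - <<'E'
from h import *
f=np.load('top0.npz');W=cloud(f['d'],'top')
R0=R.from_euler('xyz',sense()['tcp_rot'],degrees=True).as_matrix();print(R0.round(2))
for n,b in dict(j1=(312,155,358,205),j2=(376,172,426,224),j3=(303,230,348,275)).items():
    print(n,'top',rect(W,b,92,108),'cap',rect(W,b,124,140),'all',rect(W,b,60,140))
print('pan',rect(W,(445,145,555,250),62,80))
print('tray rim',rect(W,(136,170,262,250),36,60)); print('floor',rect(W,(150,185,248,235),16,32))
print('handle',rect(W,(258,180,285,235),65,95)); print('slide',rect(W,(90,180,135,245),6,70))
for n,b in dict(bigb=(230,90,285,140),smallb=(312,88,348,125),dish=(355,120,406,165),wash=(415,95,470,145),forc=(375,230,400,300)).items():
    print(n,rect(W,b,5,250))
E
```

```text
[[-0.    0.23  0.97]
 [-0.    0.97 -0.23]
 [-1.   -0.   -0.  ]]
j1 top (array([585.2, -35.6]), array([62.4, 62. ]), 16.6, np.int64(305), array([571.6, -36.3,  98.6])) cap (array([585. , -35.7]), array([50.9, 50.3]), 68.2, np.int64(483), array([585. , -36.5, 129.8])) all (array([585.2, -35.6]), array([62.4, 62. ]), 16.6, np.int64(847), array([580.3, -36.5, 127.7]))
j2 top (array([ 541.6, -180.2]), array([61.6, 62. ]), 69.6, np.int64(311), array([ 532.1, -166.5,   98.5])) cap (array([ 541.6, -180. ]), array([50.5, 50.9]), 14.9, np.int64(496), array([ 541.9, -180.1,  129.8])) all (array([ 541.6, -180. ]), array([61.6, 62.6]), 70.0, np.int64(896), array([ 538.2, -174.5,  127.6]))
j3 top (array([431.6, -14.2]), array([61.7, 61.7]), 11.4, np.int64(336), array([438.4, -18.5,  98.5])) cap (array([431.2, -14.2]), array([50.4, 51.1]), 55.5, np.int64(498), array([430.9, -14.7, 129.8])) all (array([431.5, -14.3]), array([61.8, 61.7]), 11.6, np.int64(841), array([432.8, -14.9, 128.1]))
pan (array([ 548.1, -400.7]), array([160. , 161.2]), 12.3, np.int64(5433), array([ 547.3, -400.3,   69.9]))
tray
[... 236 characters left out ...]
 array([69.8,  8.2]), 2.4, np.int64(151), array([533.4, 102.5,  83.8]))
slide (array([516.6, 479. ]), array([106.,  97.]), 2.4, np.int64(848), array([517.3, 501.3,  17.2]))
bigb (array([748.8, 152.9]), array([145.4, 103.5]), 67.4, np.int64(1216), array([744.5, 138. ,  63.9]))
smallb (array([769.5, -14.9]), array([91.4, 67.5]), 58.7, np.int64(563), array([771.3, -25.1,  51.4]))
dish (array([ 676.8, -148.2]), array([93.8, 95.6]), 59.1, np.int64(616), array([ 683.1, -148.3,   10.9]))
wash (array([ 726.7, -284.8]), array([ 90.3, 138.5]), 0.2, np.int64(1668), array([ 713.9, -270.2,   88. ]))
forc (array([ 400.4, -152.9]), array([137.8,  44.9]), 3.6, np.int64(161), array([ 396.2, -158.4,    8.5]))
```

```bash
python3 - <<'E'
from h import *
p=np.load('top0.npz')['p'][:,:,::-1]
cv2.imwrite('pics/crop1.png',cv2.resize(p[140:320,90:560],None,fx=1.7,fy=1.7,interpolation=cv2.INTER_CUBIC))
go(585,-36,200,16.6)
E
```

```text
shift [ 0.0531 -0.4972  0.5772] turn [59.8  0.   0.1] t 0.1 pos [140.6 582.8 252.3] q6 -4.9 F [-0.8  0.1  0.3] gap 85.4
```

View pics/crop1.png

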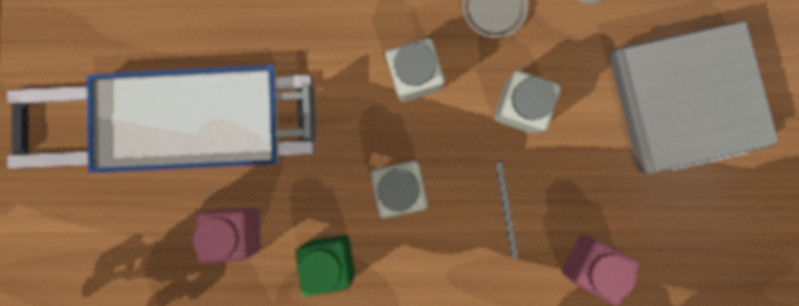

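The crop shows three white jars at (415,63), (533,98) and (399,189), the tray on its runners at (180,118) and the square-pan scale at (695,95). That confirms the picks. I'll start with jar 1.

Emit:
carry_out(
  commands=[0.053, -0.497, 0.577, 59.8, 0, 0, -1, 0.053, -0.497, 0.577, 59.8, 0, 0, -1, 0.053, -0.497, 0.577, 59.8, 0, 0, -1, 0.053, -0.497, 0.577, 59.8, 0, 0, -1, 0.053, -0.497, 0.577, 59.8, 0, 0, -1, 0.053, -0.497, 0.577, 59.8, 0, 0, -1, 0.053, -0.497, 0.577, 59.8, 0, 0, -1, 0.053, -0.497, 0.577, 59.8, 0, 0, -1, 0.053, -0.497, 0.577, 59.8, 0, 0, -1, 0.053, -0.497, 0.577, 59.8, 0, 0, -1, 0.053, -0.497, 0.577, 59.8, 0, 0, -1, 0.053, -0.497, 0.577, 59.8, 0, 0, -1],
  grip_force=40,
)

```text
time: 1.6
tool_pos: [577.6, -26.5, 200.5]
tcp_rot: [-49.0, 89.9, -122.4]
ft_force: [1.2, 0.6, 0.8]
finger_gap: 85.8
```

```bash
python3 -c "
from h import *
go(585,-36,88,16.6)"
```

```text
shift [0.1125 0.0045 0.0111] turn [0.  0.1 0.1] t 1.6 pos [577.6 -26.5 200.5] q6 -24.3 F [1.2 0.6 0.8] gap 85.8
```

Emit:
carry_out(
  commands=[0.01, 0.0045, 0.011, 0, 0, 0, -1, 0.05, 0.0045, 0.011, 0, 0, 0, -1, 0.09, 0.0045, 0.011, 0, 0, 0, -1, 0.1125, 0.0045, 0.011, 0, 0, 0, -1, 0.1125, 0.0045, 0.011, 0, 0, 0, -1, 0.1125, 0.0045, 0.011, 0, 0, 0, 1, 0.1125, 0.0045, 0.011, 0, 0, 0, 1, 0.1125, 0.0045, 0.011, 0, 0, 0, 1, 0.1125, 0.0045, 0.011, 0, 0, 0, 1, 0.09, 0.0045, 0.011, 0, 0, 0, 1, 0.05, 0.0045, 0.011, 0, 0, 0, 1, 0.05, 0.0045, 0.011, 0, 0, 0, 1],
)

```text
time: 3.1
tool_pos: [587.5, -36.2, 154.2]
tcp_rot: [52.9, 89.6, -20.5]
ft_force: [0.3, -0.8, -5.4]
finger_gap: 61.7
```

```bash
cat >> h.py <<'E'
def weigh(n=6):
    F=[]
    for i in range(n):
        p,d=optics.snapshot('scene'); F.append(sense()['ft_force'])
    print('F',np.mean(F,0).round(2),'sd',np.std(F,0).round(2)); return p,d
E
python3 -c "
from h import *
weigh()
go(523,326,240,2.35)
go(527,236,240,2.35)
go(548,-400.7,240,12.3)"
```

```text
F [-0.33 -0.19 -6.21] sd [0.36 0.29 0.4 ]
shift [-0.0918  0.0448 -0.364 ] turn [14.3  0.   0.3] t 3.4 pos [583.7 -35.7 148.2] q6 -25.1 F [-0.1 -0.4 -5.9] gap 61.2
shift [-0.0918  0.0229 -0.2766] turn [14.3  0.   0.3] t 3.4 pos [583.7 -35.7 148.2] q6 -25.1 F [-0.1 -0.4 -5.9] gap 61.2
shift [-0.0913 -0.139   0.3395] turn [ 4.3 -0.   0.3] t 3.4 pos [583.7 -35.7 148.2] q6 -25.1 F [-0.1 -0.4 -5.9] gap 61.2
```

Jar 1 weighs about 6.2 N, so it holds the stone and goes to the pan.

Emit:
carry_out(
  commands=[-0.05, 0, 0, 0, 0, 0, 1, -0.092, 0, 0, 0, 0, 0, 1, -0.092, -0.02, 0.05, 1, 0, 0, 1, -0.092, -0.041, 0.1, 2, 0, 0, 1, -0.092, -0.064, 0.155, 3, 0, 0, 1, -0.092, -0.086, 0.21, 4, 0, 0, 1, -0.092, -0.108, 0.265, 4.3, 0, 0, 1, -0.092, -0.127, 0.31, 4.3, 0, 0, 1, -0.092, -0.139, 0.34, 4.3, 0, 0, 1, -0.092, -0.139, 0.34, 4.3, 0, 0, 1, -0.06, -0.139, 0.34, 4.3, 0, 0, 1, -0.06, -0.139, 0.34, 4.3, 0, 0, 1],
)

```text
time: 4.9
tool_pos: [546.2, -398.7, 203.7]
tcp_rot: [-127.3, 89.3, 155.1]
ft_force: [-0.1, 0.2, -6.6]
finger_gap: 61.3
```

```bash
python3 -c "
from h import *
p,d=weigh(2)
go(548,-400.7,159,12.3)
W=cloud(d,'scene');s=sense()['tool_pos']
q=W[(np.hypot(W[...,0]-s[0],W[...,1]-s[1])<60)&(W[...,2]>90)&(W[...,2]<s[2])]; print(np.percentile(q[:,2],[0,1,2,5,10]),len(q))
cv2.imwrite('pics/s1.png',p[100:260,140:400,::-1].repeat(3,0).repeat(3,1))"
```

```text
F [ 0.39 -0.55 -5.44] sd [0.12 0.07 0.22]
shift [0.0489 0.0003 0.0008] turn [ 0.1 -0.1  0.3] t 5.0 pos [ 547.8 -400.1  207.9] q6 -52.7 F [ 0.3 -0.6 -5.2] gap 61.9
[116.58384732 119.92413202 121.94275016 124.95837117 128.5821792 ] 596
```

Emit:
carry_out(
  commands=[0.03, 0, 0, 0, 0, 0, 1, 0.045, 0, 0, 0, 0, 0, 1, 0.05, 0, 0, 0, 0, 0, 1, 0.053, 0, 0, 0, 0, 0, 1, 0.055, 0, 0, 0, 0, 0, 1, 0.055, 0, 0, 0, 0, 0, 0.3],
)

```text
time: 5.75
tool_pos: [548.0, -400.3, 154.0]
tcp_rot: [-100.3, 89.7, -178.0]
ft_force: [-0.6, 2.1, -1.2]
finger_gap: 61.2
```

```bash
python3 -c "
from h import *
go(548,-400.7,240,12.3)"
```

```text
shift [-0.086  -0.0005  0.0003] turn [ 0.1 -0.   0.3] t 5.75 pos [ 548.  -400.3  154. ] q6 -52.7 F [-0.6  2.1 -1.2] gap 61.2
```

Emit:
carry_out(
  commands=[0, 0, 0, 0, 0, 0, -0.6, 0, 0, 0, 0, 0, 0, -0.9, 0, 0, 0, 0, 0, 0, -1, 0, 0, 0, 0, 0, 0, -1, -0.03, 0, 0, 0, 0, 0, -1, -0.086, 0, 0, 0, 0, 0, -1, -0.086, 0, 0, 0, 0, 0, -1],
)

```text
time: 6.62
tool_pos: [550.7, -402.3, 247.2]
tcp_rot: [14.0, 89.5, -63.7]
ft_force: [-0.0, 0.1, 0.7]
finger_gap: 85.3
```

```bash
python3 -c "
from h import *
p,d=optics.snapshot('top'); W=cloud(d,'top')
s=W[140:260,440:560].reshape(-1,3)
print('j2',rect(W,(376,172,426,224),92,108)); print('j3',rect(W,(303,230,348,275),92,108))
print('pan',rect(W,(445,145,560,255),50,76))
cv2.imwrite('pics/t1.png',p[:,:,::-1])
go(541.6,-180,200,-20.2)
go(431.4,-14.2,200,11.5)"
```

```text
j2 (array([ 541.4, -179.8]), array([61.5, 62. ]), 69.9, np.int64(309), array([ 532.1, -166.1,   98.6]))
j3 (array([431.6, -13.9]), array([61.6, 61.8]), 10.8, np.int64(336), array([438.4, -18.5,  98.5]))
pan (array([ 547.7, -399. ]), array([164.4, 165. ]), 12.4, np.int64(3694), array([ 546.5, -379.1,   60.4]))
shift [ 0.0429  0.0395 -0.2183] turn [32.6  0.3 -0. ] t 6.67 pos [ 549.8 -401.5  243.9] q6 -52.7 F [-0.4  0.7 -0.8] gap 85.1
shift [ 0.0422 -0.0327 -0.4038] turn [0.9 0.2 0. ] t 6.67 pos [ 549.8 -401.5  243.9] q6 -52.7 F [-0.4  0.7 -0.8] gap 85.1
```

View pics/t1.png

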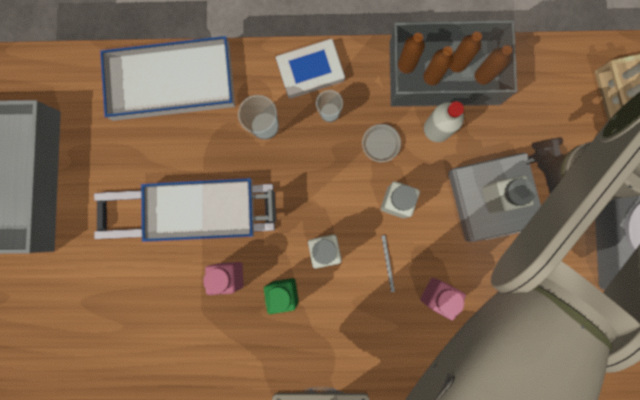

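The stone jar stands upright on the pan at (515,192), and the pan has sunk about 9.5 mm. Jar 2 is next.

Emit:
carry_out(
  commands=[0.01, 0.01, -0.055, 9, 0, 0, -1, 0.02, 0.02, -0.11, 18, 0, 0, -1, 0.03, 0.03, -0.165, 27, 0, 0, -1, 0.043, 0.0395, -0.218, 32.6, 0, 0, -1, 0.043, 0.0395, -0.218, 32.6, 0, 0, -1, 0.06, 0.0395, -0.218, 32.6, 0, 0, -1, 0.09, 0.0395, -0.218, 32.6, 0, 0, -1, 0.12, 0.0395, -0.218, 32.6, 0, 0, -1, 0.15, 0.0395, -0.218, 32.6, 0, 0, -1, 0.155, 0.0395, -0.218, 32.6, 0, 0, -1, 0.155, 0.0395, -0.218, 32.6, 0, 0, -1],
)

```text
time: 8.05
tool_pos: [541.5, -181.6, 87.7]
tcp_rot: [13.7, 89.8, -96.6]
ft_force: [0.0, -0.8, 0.0]
finger_gap: 85.5
```

```bash
python3 -c "
from h import *
go(541.6,-180,88,-20.2)"
```

```text
shift [-0.0003 -0.0004 -0.0015] turn [-0.1  0.2 -0.1] t 8.05 pos [ 541.5 -181.6   87.7] q6 -3.2 F [ 0.  -0.8  0. ] gap 85.5
```

Close, lift 150 mm, and weigh again.

Emit:
carry_out(
  commands=[0, 0, 0, 0, 0, 0, 1, 0, 0, 0, 0, 0, 0, 1, 0, 0, 0, 0, 0, 0, 1, 0, 0, 0, 0, 0, 0, 1, -0.03, 0, 0, 0, 0, 0, 1, -0.08, 0, 0, 0, 0, 0, 1, -0.13, 0, 0, 0, 0, 0, 1, -0.152, 0, 0, 0, 0, 0, 1, -0.152, 0, 0, 0, 0, 0, 1],
)

```text
time: 9.18
tool_pos: [542.9, -181.4, 242.5]
tcp_rot: [55.6, 89.6, -54.6]
ft_force: [0.1, -0.1, -1.0]
finger_gap: 61.4
```

```bash
python3 -c "
from h import *
weigh(5)
go(523,326,200,2.35)"
```

```text
F [-0.31 -0.08 -1.84] sd [0.29 0.59 0.44]
shift [ 0.036  -0.1921 -0.4692] turn [-22.6   0.2   0.2] t 9.43 pos [ 540.6 -180.6  237.4] q6 -3.2 F [-0.6  0.6 -1.9] gap 61.7
```

Jar 2 weighs 1.8 N, so it is empty. It goes to the far tray place.

Emit:
carry_out(
  commands=[0, -0.02, -0.05, -3, 0, 0, 1, 0, -0.042, -0.104, -6, 0, 0, 1, 0, -0.065, -0.158, -9, 0, 0, 1, 0, -0.087, -0.212, -12, 0, 0, 1, 0, -0.109, -0.266, -15, 0, 0, 1, 0, -0.131, -0.32, -18, 0, 0, 1, 0.01, -0.153, -0.374, -21, 0, 0, 1, 0.02, -0.175, -0.428, -22.6, 0, 0, 1, 0.036, -0.192, -0.469, -22.6, 0, 0, 1, 0.036, -0.192, -0.469, -22.6, 0, 0, 1, 0.055, -0.192, -0.469, -22.6, 0, 0, 1, 0.065, -0.192, -0.469, -22.6, 0, 0, 1],
)

```text
time: 10.92
tool_pos: [522.4, 324.2, 168.7]
tcp_rot: [-55.6, 89.6, -143.3]
ft_force: [0.5, -0.3, -1.4]
finger_gap: 61.2
```

```bash
python3 -c "
from h import *
p,d=optics.snapshot('top');W=cloud(d,'top')
go(523,326,112,2.35)
print('rim',rect(W,(136,170,255,250),36,50))
print('handle',rect(W,(258,180,285,235),65,95))"
```

```text
shift [ 0.0555  0.0016 -0.0024] turn [-0.1  0.3  0.4] t 10.97 pos [521.9 323.8 167.5] q6 24.9 F [-1.4 -0.7 -2.7] gap 61.4
rim (array([524.9, 275.1]), array([132.2, 259.7]), 2.3, np.int64(804), array([527.7, 232.7,  46.4]))
handle (array([531.7, 103.5]), array([69.7,  8.4]), 2.4, np.int64(152), array([531.7, 102.7,  84. ]))
```

Emit:
carry_out(
  commands=[0.03, 0.001, -0.002, 0, 0, 0, 1, 0.045, 0.001, -0.002, 0, 0, 0, 1, 0.053, 0.001, -0.002, 0, 0, 0, 1, 0.056, 0.001, -0.002, 0, 0, 0, 1, 0.056, 0.001, -0.002, 0, 0, 0, 1, 0.056, 0.001, -0.002, 0, 0, 0, 0, 0.056, 0.001, -0.002, 0, 0, 0, -0.5, 0.056, 0.001, -0.002, 0, 0, 0, -1, 0.056, 0.001, -0.002, 0, 0, 0, -1, 0.02, 0.001, -0.002, 0, 0, 0, -1, -0.03, 0.001, -0.002, 0, 0, 0, -1, -0.06, 0.001, -0.002, 0, 0, 0, -1],
)

```text
time: 12.48
tool_pos: [524.1, 326.6, 230.5]
tcp_rot: [-53.7, 89.7, -141.5]
ft_force: [0.4, 0.8, 0.2]
finger_gap: 85.5
```

```bash
python3 -c "
from h import *
p,d=optics.snapshot('scene');W=cloud(d,'scene')
cv2.imwrite('pics/s2.png',cv2.resize(p[120:340,180:520,::-1],None,fx=2,fy=2))
go(431.4,-14.2,220,11.3)"
```

```text
shift [ 0.0153 -0.1073  0.3376] turn [-9.1  0.1 -0. ] t 12.53 pos [525.5 327.3 234.9] q6 25.0 F [0.5 0.5 4.7] gap 85.6
```

View pics/s2.png

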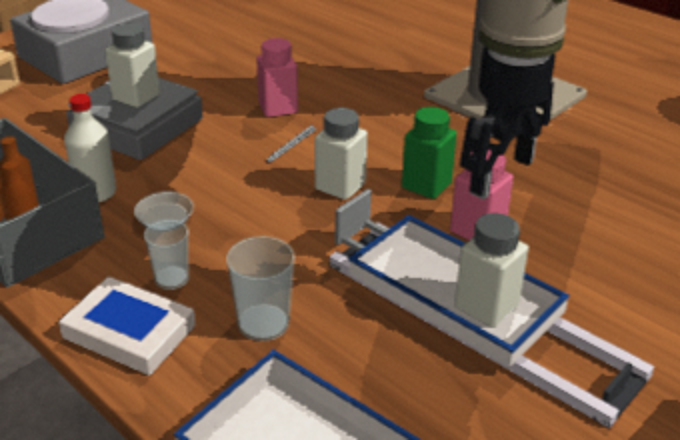

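Jar 2 stands upright in the far half of the tray, at (492,270) in the crop, and the stone jar is on the pan at (133,65). Jar 3 next.

Emit:
carry_out(
  commands=[0, -0.017, 0.054, -3, 0, 0, -1, 0, -0.034, 0.108, -6, 0, 0, -1, 0, -0.051, 0.162, -9.1, 0, 0, -1, 0, -0.068, 0.216, -9.1, 0, 0, -1, 0.01, -0.086, 0.27, -9.1, 0, 0, -1, 0.015, -0.1, 0.315, -9.1, 0, 0, -1, 0.015, -0.107, 0.338, -9.1, 0, 0, -1, 0.02, -0.107, 0.338, -9.1, 0, 0, -1, 0.06, -0.107, 0.338, -9.1, 0, 0, -1, 0.1, -0.107, 0.338, -9.1, 0, 0, -1, 0.135, -0.107, 0.338, -9.1, 0, 0, -1, 0.147, -0.107, 0.338, -9.1, 0, 0, -1],
)

```text
time: 14.02
tool_pos: [430.1, -13.6, 85.7]
tcp_rot: [-99.3, 89.8, -177.9]
ft_force: [0.3, 0.6, 0.7]
finger_gap: 85.6
```

```bash
python3 -c "
from h import *
go(431.4,-14.2,88,11.3)"
```

```text
shift [-0.0023  0.0011  0.0009] turn [ 0.1 -0.   0.2] t 14.03 pos [430.1 -13.6  85.7] q6 -20.0 F [0.3 0.6 0.7] gap 85.6
```

Emit:
carry_out(
  commands=[-0.002, 0.001, 0, 0, 0, 0, -1, -0.002, 0.001, 0, 0, 0, 0, 1, -0.002, 0.001, 0, 0, 0, 0, 1, -0.002, 0.001, 0, 0, 0, 0, 1, -0.002, 0.001, 0, 0, 0, 0, 1, -0.03, 0.001, 0, 0, 0, 0, 1, -0.08, 0.001, 0, 0, 0, 0, 1, -0.13, 0.001, 0, 0, 0, 0, 1, -0.152, 0.001, 0, 0, 0, 0, 1, -0.152, 0.001, 0, 0, 0, 0, 1],
)

```text
time: 15.28
tool_pos: [433.1, -13.6, 240.4]
tcp_rot: [49.0, 89.9, -29.6]
ft_force: [0.6, -0.9, -2.4]
finger_gap: 61.3
```

```bash
python3 -c "
from h import *
weigh(4)
go(527,236,200,2.35)"
```

```text
F [-0.27  0.29 -2.19] sd [0.29 0.33 0.7 ]
shift [ 0.0354  0.1437 -0.2253] turn [ 9.  -0.1  0.4] t 15.47 pos [430.7 -13.2 235.9] q6 -19.9 F [-0.  -0.  -1.1] gap 61.4
```

Jar 3 weighs about 2.2 N, so it is empty. It goes to the near tray place.

Emit:
carry_out(
  commands=[0, 0.029, -0.045, 2, 0, 0, 1, 0, 0.058, -0.09, 4, 0, 0, 1, 0, 0.086, -0.135, 6, 0, 0, 1, 0, 0.115, -0.18, 8, 0, 0, 1, 0.01, 0.135, -0.212, 9, 0, 0, 1, 0.02, 0.144, -0.225, 9, 0, 0, 1, 0.035, 0.144, -0.225, 9, 0, 0, 1, 0.055, 0.144, -0.225, 9, 0, 0, 1, 0.065, 0.144, -0.225, 9, 0, 0, 1],
)

```text
time: 16.6
tool_pos: [525.9, 234.2, 167.9]
tcp_rot: [-86.5, 89.5, -174.2]
ft_force: [0.2, -0.7, -1.6]
finger_gap: 61.3
```

```bash
python3 -c "
from h import *
go(527,236,112,2.35)"
```

```text
shift [ 0.0559  0.0017 -0.0018] turn [-0.   0.   0.5] t 16.6 pos [525.9 234.2 167.9] q6 16.5 F [ 0.2 -0.7 -1.6] gap 61.3
```

Emit:
carry_out(
  commands=[0.03, 0.001, -0.002, 0, 0, 0, 1, 0.045, 0.001, -0.002, 0, 0, 0, 1, 0.053, 0.001, -0.002, 0, 0, 0, 1, 0.056, 0.001, -0.002, 0, 0, 0, 1, 0.057, 0.001, -0.002, 0, 0, 0, 1, 0.057, 0.001, -0.002, 0, 0, 0, 0, 0.057, 0.001, -0.002, 0, 0, 0, -0.5, 0.057, 0.001, -0.002, 0, 0, 0, -1, 0.057, 0.001, -0.002, 0, 0, 0, -1, 0.02, 0.001, -0.002, 0, 0, 0, -1, -0.03, 0.001, -0.002, 0, 0, 0, -1, -0.06, 0.001, -0.002, 0, 0, 0, -1],
)

```text
time: 18.1
tool_pos: [528.4, 236.6, 230.9]
tcp_rot: [-93.1, 89.6, 179.2]
ft_force: [-0.2, -0.6, -0.7]
finger_gap: 85.4
```

```bash
python3 -c "
from h import *
p,d=optics.snapshot('scene')
cv2.imwrite('pics/s3.png',cv2.resize(p[120:340,180:520,::-1],None,fx=2,fy=2))
go(534,60,200,2.35)"
```

```text
shift [ 0.0348 -0.0029  0.1772] turn [-0.1 -0.1  0.1] t 18.15 pos [529.8 237.1 235.1] q6 16.7 F [0.6 0.7 3.6] gap 85.2
```

View pics/s3.png

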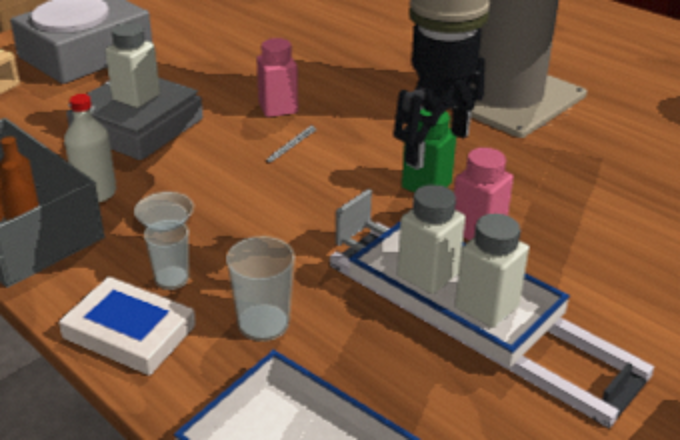

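Both empty jars stand upright side by side in the tray, at (430,240) and (492,270) in the crop. Next I'll go behind the push plate with the gripper shut.

Emit:
carry_out(
  commands=[0, 0, 0.06, 0, 0, 0, 1, 0, -0.001, 0.12, 0, 0, 0, 1, 0.01, -0.003, 0.177, 0, 0, 0, 1, 0.035, -0.003, 0.177, 0, 0, 0, 1, 0.06, -0.003, 0.177, 0, 0, 0, 1, 0.11, -0.003, 0.177, 0, 0, 0, 1, 0.155, -0.003, 0.177, 0, 0, 0, 1, 0.168, -0.003, 0.177, 0, 0, 0, 1, 0.168, -0.003, 0.177, 0, 0, 0, 1],
)

```text
time: 19.27
tool_pos: [533.4, 60.4, 66.6]
tcp_rot: [-125.2, 89.8, 147.1]
ft_force: [1.0, 0.7, 0.9]
finger_gap: 0.1
```

```bash
python3 -c "
from h import *
p,d=optics.snapshot('top');W=cloud(d,'top');print('handle',rect(W,(258,180,285,235),65,90))
print('endstop pts',rect(W,(94,190,110,235),25,80))
go(532.5,86,67,2.35); go(529,166,67,2.35)"
```

```text
handle (array([499. , 103.5]), array([4.4, 7.5]), 3.1, np.int64(13), array([498.9, 102.9,  83.9]))
endstop pts (array([514.6, 505. ]), array([58.2,  5.8]), 2.5, np.int64(35), array([513.4, 505.5,  27. ]))
shift [ 0.0011 -0.0011 -0.0256] turn [-0.  -0.1 -0. ] t 19.32 pos [534.6  60.4  68. ] q6 -1.4 F [0.1 0.1 0. ] gap 0.0
shift [ 0.0012 -0.0014 -0.1057] turn [-0.  -0.1 -0. ] t 19.32 pos [534.6  60.4  68. ] q6 -1.4 F [0.1 0.1 0. ] gap 0.0
```

Emit:
carry_out(
  commands=[0, -0.001, -0.015, 0, 0, 0, 1, 0, -0.001, -0.022, 0, 0, 0, 1, 0, -0.001, -0.027, 0, 0, 0, 1, 0, -0.001, -0.031, 0, 0, 0, 1, 0, -0.001, -0.036, 0, 0, 0, 1, 0, -0.001, -0.042, 0, 0, 0, 1, 0, -0.001, -0.048, 0, 0, 0, 1, 0, -0.001, -0.054, 0, 0, 0, 1, 0, -0.001, -0.06, 0, 0, 0, 1, 0, -0.001, -0.066, 0, 0, 0, 1, 0, -0.001, -0.072, 0, 0, 0, 1, 0, -0.001, -0.077, 0, 0, 0, 1],
)

```text
time: 20.82
tool_pos: [530.5, 137.8, 68.2]
tcp_rot: [174.9, 89.9, 87.2]
ft_force: [2.0, -1.6, 1.6]
finger_gap: 0.5
```

```bash
python3 -c "
from h import *
go(529,166,67,2.35)"
```

```text
shift [ 0.0013 -0.0004 -0.0282] turn [-0.  -0.1 -0. ] t 20.82 pos [530.5 137.8  68.2] q6 6.8 F [ 2.  -1.6  1.6] gap 0.5
```

Emit:
carry_out(
  commands=[0, 0, -0.005, 0, 0, 0, 1, 0, 0, -0.01, 0, 0, 0, 1, 0, 0, -0.014, 0, 0, 0, 1, 0, 0, -0.018, 0, 0, 0, 1],
)

```text
time: 21.32
tool_pos: [529.8, 156.0, 68.2]
tcp_rot: [175.7, 89.9, 88.0]
ft_force: [0.8, -2.4, 1.1]
finger_gap: 0.2
```

```bash
python3 -c "
from h import *
go(529,166,67,2.35)"
```

```text
shift [ 0.0012 -0.0004 -0.01  ] turn [-0.  -0.1 -0. ] t 21.32 pos [529.8 156.   68.2] q6 8.7 F [ 0.8 -2.4  1.1] gap 0.2
```

Emit:
carry_out(
  commands=[0, 0, -0.004, 0, 0, 0, 1, 0, 0, -0.008, 0, 0, 0, 1, 0, 0, -0.012, 0, 0, 0, 1],
)

```text
time: 21.7
tool_pos: [529.3, 168.2, 68.2]
tcp_rot: [176.5, 89.9, 88.8]
ft_force: [1.1, -1.4, 2.2]
finger_gap: -0.0
```

```bash
python3 -c "
from h import *
p,d=optics.snapshot('top');W=cloud(d,'top')
print('rim',rect(W,(96,170,235,250),36,50))
go(529,166,67,2.35)
cv2.imwrite('pics/t2.png',cv2.resize(p[140:320,60:330,::-1],None,fx=2.5,fy=2.5))"
```

```text
rim (array([521.7, 356.1]), array([132.2, 252.5]), 2.3, np.int64(518), array([474.2, 446.4,  46.3]))
shift [ 0.0012 -0.0003  0.0027] turn [-0.  -0.1 -0. ] t 21.75 pos [529.2 168.7  68.2] q6 10.0 F [ 0.8 -0.3  1.8] gap -0.1
```

View pics/t2.png

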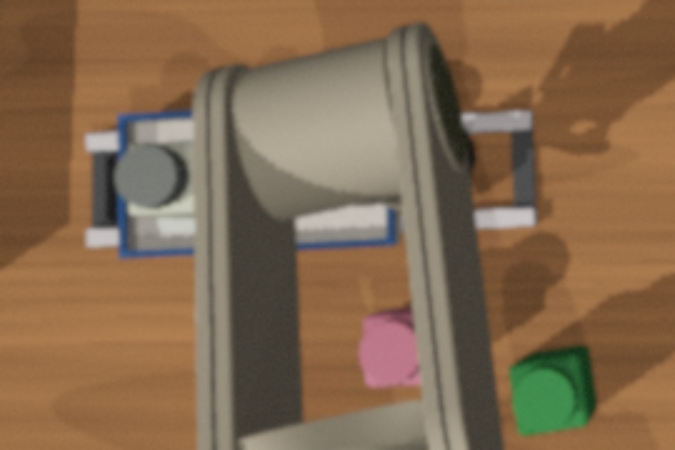

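The far jar in the tray is upright at (150,175) in the crop and there is still a gap to the stop bar at (105,190). I'll keep pushing.

Emit:
carry_out(
  commands=[0, 0, -0.003, 0, 0, 0, 1, 0, 0, -0.006, 0, 0, 0, 1, 0, 0, -0.008, 0, 0, 0, 1],
)

```text
time: 22.12
tool_pos: [529.1, 169.5, 68.3]
tcp_rot: [-10.1, 89.4, -97.9]
ft_force: [-1.6, -46.5, 12.8]
finger_gap: -0.4
```

```bash
python3 -c "
from h import *
p,d=optics.snapshot('top');W=cloud(d,'top')
print('rim',rect(W,(96,170,225,250),36,50));go(529,166,67,2.35)"
```

```text
rim (array([521.6, 357.4]), array([132.1, 254.9]), 2.3, np.int64(497), array([473.7, 452.1,  46.2]))
shift [ 0.0013 -0.0003  0.0034] turn [-0.1  0.6  0.1] t 22.18 pos [529.1 169.5  68.3] q6 10.8 F [ -2.6 -41.5  11.9] gap -0.1
```

The force rose to 46 N with no further motion, so the tray is on its stop. Backing off.

Emit:
carry_out(
  commands=[0, 0, 0.01, 0, 0, 0, 1, 0, 0, 0.05, 0, 0, 0, 1, 0, 0, 0.09, 0, 0, 0, 1, -0.05, 0, 0.09, 0, 0, 0, 1, -0.11, 0, 0.12, 0, 0, 0, 1, -0.15, 0, 0.18, 0, 0, 0, 1, -0.15, 0, 0.24, 0, 0, 0, 1, -0.15, 0, 0.28, 0, 0, 0, 1, -0.15, 0, 0.28, 0, 0, 0, 1],
)

```text
time: 23.3
tool_pos: [540.0, -111.6, 220.9]
tcp_rot: [-10.9, 89.4, -98.9]
ft_force: [0.5, 0.7, -0.4]
finger_gap: 0.2
```

```bash
python3 -c "
from h import *
p,d=optics.snapshot('top');W=cloud(d,'top')
print('rim',rect(W,(96,170,225,250),36,50));print('handle',rect(W,(200,170,265,250),65,90))
print('caps tray',rect(W,(100,150,155,250),145,170),rect(W,(155,150,210,250),145,170))
print('pan',rect(W,(445,145,560,255),50,76));print('pan jar',rect(W,(445,145,560,255),175,205),rect(W,(445,145,560,255),145,172))
cv2.imwrite('pics/t3.png',p[:,:,::-1]);print(sense()['ft_force'])"
```

```text
rim (array([522. , 349.4]), array([132.3, 271.6]), 2.3, np.int64(1148), array([517.1, 338.7,  46.3]))
handle (array([529.1, 182.7]), array([68.1,  8.9]), 1.8, np.int64(171), array([526. , 181. ,  83.3]))
caps tray (array([518.1, 379.9]), array([102.4,  51.2]), 89.1, np.int64(604), array([519.2, 400.5, 153.5])) (array([523.8, 308.4]), array([51.5, 41.1]), 1.0, np.int64(461), array([522.4, 309.1, 153.5]))
pan (array([ 546.6, -400.1]), array([164.4, 162.9]), 12.3, np.int64(3747), array([ 531.2, -389.2,   60.4]))
pan jar (array([ 546.1, -394.3]), array([50.7, 52.5]), 72.0, np.int64(647), array([ 544.7, -391.9,  190.1])) (array([ 545.4, -393.4]), array([62. , 60.8]), 12.8, np.int64(434), array([ 540.2, -372.5,  158.8]))
[ 0.35361268  0.29563055 -0.73225228]
```

View pics/t3.png

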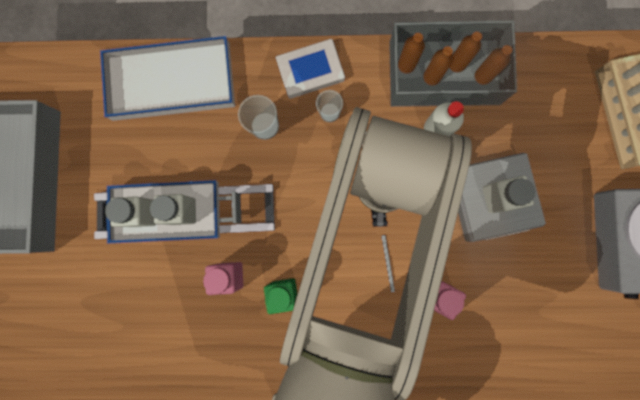

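```bash
python3 -c "
from h import *
p,d=optics.snapshot('top');W=cloud(d,'top')
a=np.radians(2.35);Y=np.array([-np.sin(a),np.cos(a)])
S=W[170:250,85:285];y=S[...,:2]@Y;x=S[...,:2]@np.array([Y[1],-Y[0]])
x0=np.array([522,349])@np.array([Y[1],-Y[0]]);print('x0',x0)
def ex(n,m): q=y[m];print(n,m.sum(),np.percentile(q,[0,1,5,50,95,99,100]).round(1))
z=S[...,2]
ex('low',(z>6)&(z<22)); ex('rim',(z>38)&(z<50)&(abs(x-x0)<70)); ex('handle',(z>70)&(z<90))
for lo in range(0,60,6): 
  m=(z>lo)&(z<=lo+6)&(abs(x-x0)<25)&(y>455)
  if m.sum(): print(lo,m.sum(),np.percentile(y[m],[0,50,100]).round(1))
"
```

```text
x0 535.871299198002
low 1854 [ 85.   85.8  90.6 202.2 499.2 504.3 527.2]
rim 1135 [156.5 157.2 201.2 309.6 458.2 460.6 462.2]
handle 356 [156.3 156.9 157.3 261.  354.9 380.9 385. ]
0 125 [482.4 516.6 535.5]
6 78 [480.7 499.6 506. ]
12 25 [480.7 482.5 484.3]
18 32 [480.3 482.7 488.2]
24 48 [480.4 483.5 486.9]
30 1 [483.8 483.8 483.8]
36 2 [455.  455.5 455.9]
42 14 [455.1 457.9 460.6]
48 3 [456.1 457.6 458.2]
```

```bash
python3 -c "
from h import *
p,d=optics.snapshot('scene')
cv2.imwrite('pics/s4.png',cv2.resize(p[200:350,330:520,::-1],None,fx=4,fy=4,interpolation=cv2.INTER_CUBIC))
go(534,130,67,2.35)"
```

```text
shift [ 0.1514  0.0037 -0.2393] turn [-0.1  0.5  0.2] t 23.45 pos [ 540.  -107.9  220.4] q6 -18.5 F [ 0.7  0.3 -0.4] gap -0.0
```

View pics/s4.png

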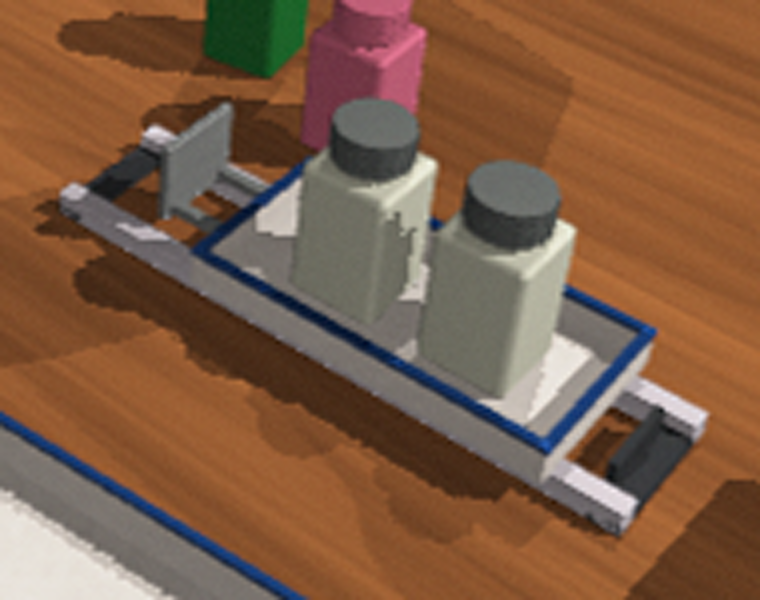

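The crop shows both jars upright, but a visible gap of about 19 mm between the tray end (600,410) and the black stop bar (650,450). I'll push once more to see whether that is the true limit.

Emit:
carry_out(
  commands=[0, 0, -0.06, 0, 0, 0, 1, 0.01, 0, -0.12, 0, 0, 0, 1, 0.03, 0.003, -0.18, 0, 0, 0, 1, 0.07, 0.004, -0.22, 0, 0, 0, 1, 0.12, 0.004, -0.239, 0, 0, 0, 1, 0.151, 0.004, -0.239, 0, 0, 0, 1, 0.151, 0.004, -0.255, 0, 0, 0, 1, 0.151, 0.004, -0.265, 0, 0, 0, 1, 0.151, 0.004, -0.27, 0, 0, 0, 1],
)

```text
time: 24.58
tool_pos: [534.5, 162.3, 69.4]
tcp_rot: [6.7, 89.5, -81.0]
ft_force: [-0.5, -0.4, -0.6]
finger_gap: -0.1
```

```bash
python3 -c "
from h import *
go(529,170,67,2.35)"
```

```text
shift [ 0.0023 -0.0052 -0.0079] turn [-0.   0.4 -0.1] t 24.57 pos [534.5 162.3  69.4] q6 9.8 F [-0.5 -0.4 -0.6] gap -0.1
```

Emit:
carry_out(
  commands=[0, -0.005, -0.003, 0, 0, 0, 1, 0, -0.005, -0.005, 0, 0, 0, 1, 0, -0.005, -0.007, 0, 0, 0, 1, 0, -0.005, -0.0085, 0, 0, 0, 1],
)

```text
time: 25.08
tool_pos: [529.4, 169.2, 69.7]
tcp_rot: [5.2, 89.4, -82.5]
ft_force: [-1.2, -12.0, 4.8]
finger_gap: -0.1
```

```bash
python3 -c "
from h import *
go(529,170,67,2.35);weigh(2);go(529,170,67,2.35)"
```

```text
shift [ 0.0026 -0.0004 -0.0009] turn [-0.1  0.6 -0.1] t 25.07 pos [529.4 169.2  69.7] q6 10.7 F [ -1.2 -12.    4.8] gap -0.1
F [-1.66 -7.33  4.4 ] sd [0.79 0.4  0.19]
shift [ 0.0026 -0.0004 -0.0009] turn [-0.1  0.6 -0. ] t 25.18 pos [529.4 169.1  69.6] q6 10.7 F [-2.5 -6.9  4.6] gap -0.1
```

The tray holds at the same spot (TCP y about 169 mm) with 7 to 12 N on it, and 46 N before. That is well over the 5 N that moves it, so this is its hard stop. I'll retreat, check and hand in.

Emit:
carry_out(
  commands=[0, 0, 0.01, 0, 0, 0, 1, 0, 0, 0.04, 0, 0, 0, 1, 0, 0, 0.09, 0, 0, 0, 1, -0.05, 0, 0.1, 0, 0, 0, 1, -0.11, 0, 0.12, 0, 0, 0, 1, -0.15, 0, 0.15, 0, 0, 0, 1, -0.15, 0, 0.2, 0, 0, 0, 1, -0.15, 0, 0.2, 0, 0, 0, 1, -0.15, 0, 0.2, 0, 0, 0, 1],
)

```text
time: 26.3
tool_pos: [536.7, -29.3, 221.0]
tcp_rot: [-1.1, 89.5, -88.9]
ft_force: [-0.1, 0.0, -0.5]
finger_gap: -0.3
```

```bash
python3 -c "
from h import *
p,d=optics.snapshot('top');W=cloud(d,'top')
print('handle',rect(W,(225,170,265,250),65,90));print('pan jar',rect(W,(445,145,560,255),175,205))
print('caps',rect(W,(100,150,142,250),145,170),rect(W,(148,150,190,250),145,170))
print('bystanders',rect(W,(230,90,285,140),5,250)[0],rect(W,(312,88,348,125),5,250)[0],rect(W,(375,230,400,300),5,250)[0])
s=sense();print(s['time'],s['tool_pos'],s['qd'].round(2),s['ft_force']);print(order.hand_in())"
```

```text
handle (array([529. , 183.2]), array([68.2,  9.1]), 2.5, np.int64(170), array([527.8, 181.2,  83.3]))
pan jar (array([ 546. , -394.2]), array([51. , 51.4]), 36.1, np.int64(643), array([ 544.8, -392. ,  190.1]))
caps (array([519.1, 404.9]), array([50.6, 51.1]), 52.3, np.int64(534), array([519.1, 403.5, 153.6])) (array([522.7, 313.2]), array([50.8, 51.8]), 43.7, np.int64(529), array([522.5, 311.8, 153.5]))
bystanders [734.7 162.1] [773.9 -25. ] [ 395.5 -162.1]
26.35 [536.71510197 -28.76267913 220.90721726] [ 1.04  0.16 -0.06 -0.08 -0.02 -0.08] [-0.02520918  0.85282794 -0.13269922]
the job is handed in; nothing more can be done
None
```

The stone jar is on the scale's pan, the two empty jars are side by side in the tray, and the tray is pushed home. I handed the job in at 26.4 s.

- **Weights:** the first jar lifted read 6.2 N, so it holds the stone. The other two read 1.8 N and 2.2 N, so both are empty.
- **Stone jar:** it stands upright about 7 mm off the pan's centre, and the pan has sunk about 9.5 mm, as expected under the stone.
- **Empty jars:** both stand upright in the tray, about 92 mm apart. I set them there before pushing the tray.
- **Tray:** it moved about 79 mm, then stopped hard: it did not move under 46 N, or under 7–12 N on a second push, and it stayed put after I backed off.

**Checks that disagreed:**
- **Gap at the stop:** the pictures still show a gap of about 19 mm between the tray wall and the black bar at the end of the runners. I took the hard stop as home, because 79 mm fits the stated 55–90 mm starting range and closing the gap would not.
- **Push force:** the 46 N peak at the stop went through the closed fingers on the push plate. It was not through the gripper's body, where the 40 N limit applies.
- **Bystanders:** I did not touch any of them. The last image readings for the big beaker, small beaker and forceps differ from the first by about 5–17 mm, which I put down to noisy depth on glass and thin metal. I did not re-measure the dish or the wash bottle.

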